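# Swing the board clamp home and lock it

### The arm

A 7-joint arm with a two-finger parallel gripper is mounted at the origin on the work surface. World frame = base frame: x ahead of the robot, y to its left, z up, the work surface at z = 0. Lengths are in m, angles in rad, forces in N, time in s.
With the tool pointing down it reaches from about 0.425 to 0.875 m from the base axis. Payload 4.7 kg.
Tool frame: the origin (TCP) lies on the centre line of the jaws, within the pads' length; the fingertips stand 11 mm ahead of it and the grasp point (between the pads) lies 8 mm behind it; z points along the fingers, y is the line along which they close (so a half turn about z gives the same grasp; the last joint's range is limited). The gripper opens to 87 mm and grips with 3 to 60 N. Pads are 19 mm wide; open, the fingers measure 117 mm over their backs; the gripper's body (75 mm by 190 mm) begins 51 mm behind the grasp point.
Start: joints at [1.21, 0.321, -0.07, 1.45, 0.023, 1.371, -0.057], TCP at [0.238, -0.605, 0.234] pointing down, gripper open.
Joint ranges: [-2.86, 2.86], [-0.3, 2.09], [-1.38, 1.24], [0.06, 2.45], [-1.56, 4.7], [0.09, 2.05], [-2.69, 2.69]. Speed limits (rad/s): [2.57, 2.57, 3.14, 3.14, 3.14, 3.14, 3.14].

### API

Orientations are given as a rotation vector (axis times angle).
In Python, from cell import r gives the robot as it stands.
- The arm moves only by the tool jog_arm, never from a script. Its argument "series" is a list of rows, each an object of numbers: "jaw": the opening in per cent of the stroke, from 0 (shut) to 100 (fully open); "dx", "dy", "dz": the shift along the tool's x, y, z in m; "rx", "ry", "rz": the turn, a rotation vector about the tool's x, y, z in degrees. In form: [{"jaw": .., "dx": .., "dy": .., "dz": .., "rx": .., "ry": .., "rz": ..}, ...]. A call has 1 to 5 rows; each row shifts and turns the commanded pose from where the row before left it, along the tool's axes as they then stand; what a row does not reach is not made up. A row lasts 1/12 s, in which the tool goes at most 41.7 mm and 7.16 degrees, less where a joint would pass 70% of its speed; a pose out of reach is approached as far as the arm can. A call is refused whole if a number of a shift passes 0.0417 or a number of a turn 7.16, either way. A call with a gripper value outside its range is refused whole. The fingers move at their own pace and stop on an object; "grip_force" is the grip in N (left out, the last holds). Time passes only in rows, so rows that do not move let the fingers close. It gives the time, the measured TCP pose, the force, the opening and the grip force at its end, in the units of the state.
- r.get_obs(): the state, without advancing time (a new reading comes with each control period).
- r.grab_frame(name): name is "side" or "top" or "wrist"; returns a dict with "pixels" (400x640x3 uint8, red, green, blue), "camera_matrix" (3x3 intrinsics, pixels), "rvec" (rotation vector, rad) and "tvec" (3), from world to camera coordinates, as OpenCV has them. Camera axes: x right, y down, z forward; pixel columns grow to the right and rows downward; lengths in m; the calibration is good to about 2 mm. A picture is of the moment at which its call begins. There is no depth.
- r.finish_job(): hands the job in; it is judged then, once.
Trained networks look in the newest picture that a camera, given by its name, has taken for a name from the list of things; names that differ only in an ending like _2 or _b are one class to them, and where a whole thing is asked for, a point or a joint stands for the part that bears it (a point fixed in the world has none). Each returns a list of dicts, best first, with "p" (0 to 1); they miss things now and then, are a little off and sometimes report something else, mostly with a low value. They report only what shows in the picture. A call takes as long as a camera call. They do not tell look-alikes from the thing itself.
- r.trace(camera, target): "pixels" (400x640 bool, what is visible of it).
- r.pinpoint(camera, target): "position" ([x, y, z] in m, in the coordinates of the camera as it stood for that picture, good to about 4 mm: a listed point, or the origin of a listed thing).
The state is a dict: "time": time; "joint_pos": joint angles; "qvel": joint speeds; "joint_efforts": joint torques, N m; "tcp_pos": TCP position; "ee_rot": TCP orientation; "ft_force": force on the tool from outside, world axes, zero at the start; "wrist_torque": the same for the moment, N m; "gripper_width": finger opening in m; "gripper_force": force on a finger pad.
Only numpy, scipy, OpenCV 4.12 (cv2) and the standard library are available. Lean on these libraries where they do the work, as an engineer would, in place of code of your own. Each camera call takes 0.05 s, during which the arm holds its last target. There are 200 camera calls.

### The job

Close the hold-down on the circuit-board fixture: push the red end of the steel strap round over the board until the screw in its notch comes up against the stud, lean on it there for a moment with about 10 N (firmly, but never ram the stud), then turn the black bar knob clockwise to its end to lock it. Let go with the strap still snug against the stud; do not shift the board or the things lying around.

Things in the scene. Friction and masses are not known exactly. Their poses are not given: they have to be found in the camera images.
- fixture: Aluminium tooling plate 210 x 250 x 12 mm lying fixed on the bench, carrying the board, the strap and the stud. Origin at the underside, 5 mm to -x of the plate's centre; x points away from the robot at yaw 0, y left. The strap's pivot is at (50, 85) mm, a slot for the stud runs along x at y = -65 mm.
- pivot (a point): The strap's fixed pivot axis (vertical), at mid-thickness of the strap, 44 mm above the bench. Post 26 mm across; the screw head on top reaches 55 mm above the bench. A brass spindle with a rubber foot, on the strap 72 mm from the pivot, passes just over the board without touching it; it stands 64 mm above the bench.
- strap (a joint): Angle of the strap about its pivot: 0 along the fixture's -y; grows (clockwise from above) as it swings open towards the fixture's -x. Starts at 1.2 to 1.4; meets the stud between -0.13 and 0.17, by how stud and screw are set. Stiff pivot, 0.8 N m: 4 N at the red end keeps it moving, what is pushed beyond that goes into the stud once home; let go, it stays put, still bearing on it.
- strap_end (a point): Middle of the red-dipped free end of the steel strap, 195 mm from the pivot. Its x points along the strap away from the pivot, its y to the side the strap closes to (the notch's side). The strap is 36 mm wide, 8 mm thick (40 to 48 mm above the bench) and ends 210 mm from the pivot. Under the red end there is free air down to the plate (12 mm) or bench all along its swing, and no board.
- strap_seat (a point): A point in the strap's notch, 150 mm from the pivot, 4.5 mm to the closing side of the centre line; axes as strap_end. The notch opens to the closing side, 16 mm wide. A screw through the strap's back (its 11 mm head sticks out 8 to 20 mm) reaches into it and stops the strap on the stud: set anew each job, so once home the stud's axis lies up to 6 mm before or behind this point along y.
- knob (a joint): Angle of the black bar knob on top of the stud: 0 with its bar along the fixture's x (unlocked), grows as it is turned clockwise from above, to a solid end at 1.4 (locked). Friction 0.12 N m; it stays where it is left. It works whether or not the strap is home.
- knob_grip (a point): Middle of the knob's bar, on the stud's axis, 75 mm above the bench. Bar 42 mm long (its x axis), 12 mm thick (its y axis), from 64 to 86 mm above the bench; below it a neck and a flange 24 mm across down to 52 mm.
- board: Green circuit board 115 (x) x 92 (y) x 2 mm, 0.11 kg, lying loose on four standoffs between low pins, underside 22 mm above the bench; parts on it reach 30 mm. Origin at the centre of the underside. Leave it where it is; it lies within 165 mm of the pivot.
- meter: Red and black multimeter 175 x 84 x 48 mm lying on the bench, x along it. Bystander.
- tweezers: Dark steel tweezers, 142 mm long, 6 mm high. Bystander.
- flux_jar: Small jar, 44 mm across, 45 mm tall. Bystander.
- driver: Orange-handled screwdriver, 160 mm long. Bystander.
- stud: Steel stud (8 mm thick, upright, rigid) that stops the strap and carries the knob, fixed on the plate but set differently along the slot each time. Origin on its axis, 12 mm above the bench, at the foot; its nut is 26 x 22 x 6 mm.
- stud_axis (a point): The stud's axis at the strap's height, 44 mm above the bench.
Mind the look-alikes: they are no part of the job. Leave any blue or brown look-alike of the board alone.

How it is judged:
On the way, in this order (a step that is already met when the one before it is completed fails the run):
1. the strap bears on the stud with 5 N or more for 0.2 s (horizontal distance between strap_seat and stud_axis below 0.0085 m and contact force between strap and stud above 5 N), for 0.2 s.
2. the knob is turned to its locked end (value of joint knob above 1.2 rad), for 0.1 s.
At the end, for the whole second after the job is handed in: The stud stands in the strap's notch, its axis within 8.5 mm of strap_seat, and the released strap is at rest, still bearing on the stud (over 0.3 N); the knob is turned past 1.2 rad, the board has moved less than 5 mm and no bystander more than 20 mm (horizontal distance between strap_seat and stud_axis below 0.0085 m and contact force between strap and stud above 0.3 N and value of joint knob above 1.2 rad and not (distance of board from where it was at the start of the episode above 0.005 m) and linear speed of board below 0.02 m/s and velocity of joint strap below 0.05 rad/s and not (velocity of joint strap below -0.05 rad/s) and not (distance of meter from where it was at the start of the episode above 0.02 m) and not (distance of tweezers from where it was at the start of the episode above 0.02 m) and not (distance of flux_jar from where it was at the start of the episode above 0.02 m) and not (distance of driver from where it was at the start of the episode above 0.02 m)); the robot touches nothing.
It fails at once if the strap presses on the stud with more than 16 N (contact force between strap and stud above 16 N).
It fails at once if the board is shifted more than 5 mm (distance of board from where it was at the start of the episode above 0.005 m).
It fails at once if a bystander is moved more than 20 mm (distance of any of meter, tweezers, flux_jar, driver from where it was at the start of the episode above 0.02 m).
It also fails if it takes over 70 s, if anything falls off the work surface, if the arm or the gripper's body presses on something with over 40 N, if the wrist force passes 120 N, or if a joint passes its speed limit or range.

## Working session

There is one attempt and no reset: what is moved stays moved. The work goes in short steps, Python scripts to look and compute and a tool call to move; the robot and the scene stay as the last step left them, time stands still between calls to the robot, and variables do not carry over. Pictures are saved under pics/ and viewed, at most 10 in all, crops included, and the job is handed in when it is done.

Besides the shell and the picture viewer there is one more tool, called after ">>>" as name(argument=value, ...) on one line, values as JSON. jog_arm: Moves the arm, as the interface text tells. Its arguments: {"type":"object","properties":{"series":{"type":"array"},"grip_force":{"type":"number"}},"required":["series"]}

```bash
mkdir -p pics; cat > h.py <<'E'
import numpy as np, cv2
from cell import r
def cam(n):
    f=r.grab_frame(n); R=cv2.Rodrigues(np.array(f["rvec"],float))[0]
    return f,R,np.array(f["tvec"],float).ravel()
def pts(n,names,k=2):
    f,R,t=cam(n)
    for m in names:
        for d in r.pinpoint(n,m)[:k]:
            print(n,m,round(d["p"],2),np.round(R.T@(np.array(d["position"])-t),4))
    return f,R,t
def px2w(f,R,t,u,v,z):
    K=np.array(f["camera_matrix"]); d=R.T@np.linalg.solve(K,[u,v,1]); c=-R.T@t
    return c+d*(z-c[2])/d[2]
E
python3 - <<'E'
from h import *
N=["fixture","pivot","strap_end","strap_seat","knob_grip","stud_axis","board"]
for n in ["top","side"]:
    f,R,t=pts(n,N); cv2.imwrite(f"pics/{n}0.png",f["pixels"][...,::-1])
o=r.get_obs(); print(o["tcp_pos"],o["ee_rot"],o["ft_force"],o["time"])
E
```

```text
top fixture 0.66 [0.6105 0.0461 0.0012]
top fixture 0.45 [0.4332 0.3424 0.0049]
top pivot 0.58 [0.6584 0.1258 0.0443]
top pivot 0.27 [0.438  0.3425 0.0038]
top strap_end 0.88 [0.4716 0.0819 0.0456]
top knob_grip 0.65 [ 0.6593 -0.0233  0.0762]
top stud_axis 0.68 [ 0.6584 -0.0207  0.0474]
top stud_axis 0.48 [0.6427 0.0536 0.0253]
top board 0.77 [0.6422 0.0551 0.0266]
top board 0.64 [8.378e-01 9.300e-03 3.000e-04]
side fixture 0.95 [ 0.609   0.0377 -0.0023]
side pivot 0.6 [0.6588 0.1257 0.0468]
side strap_end 0.67 [0.4751 0.0766 0.0422]
side strap_seat 0.71 [0.5151 0.088  0.0409]
side knob_grip 0.6 [ 0.6628 -0.0244  0.0767]
side stud_axis 0.57 [ 0.659  -0.029   0.0432]
side board 0.91 [ 0.3803  0.1262 -0.0009]
side board 0.82 [0.6399 0.054  0.025 ]
[ 0.23793127 -0.6049397   0.2336286 ] [ 3.08638431e+00  5.85272825e-01 -9.13501006e-08] [-0.44874787 -0.66561092  0.23354226] 0.8
```

View pics/top0.png

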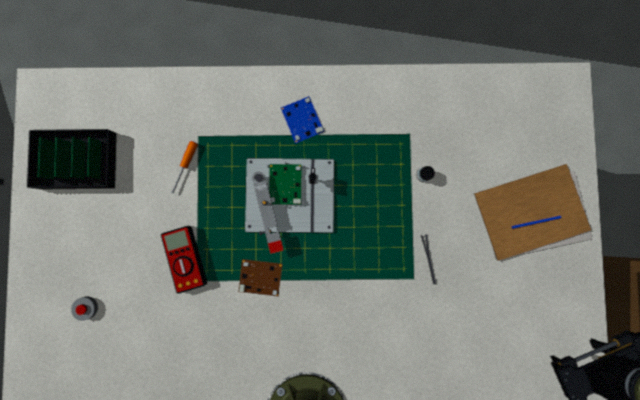

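View pics/side0.png

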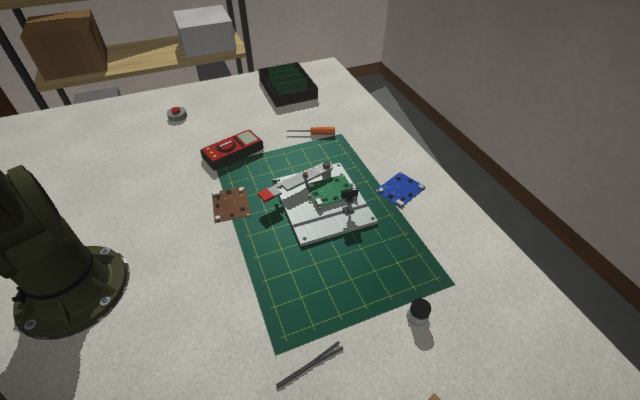

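Top view: the fixture is at the centre of the mat with near-zero yaw. The strap's red end is at (275,246), its pivot at (259,177), and the knob and stud at (313,178). The green board at (286,185) on the plate is the real one; the blue (302,119) and brown (261,277) boards are look-alikes lying off the fixture. The strap angle comes to about 1.33, which fits the description. The pushing side (+y of the red end) is clear.

I'll move over there with the jaws closed.

>>> jog_arm(series=[{"jaw": 0,"dx": 0.03,"dy": -0.0215},{"jaw": 0,"dx": 0.03,"dy": -0.0215},{"jaw": 0,"dx": 0.03,"dy": -0.0215},{"jaw": 0,"dx": 0.03,"dy": -0.0215},{"jaw": 0,"dx": 0.03,"dy": -0.0215}], grip_force=20)

```text
$.series[0]: bad value
```

>>> jog_arm(series=[{"jaw": 0,"dx": 0.03,"dy": -0.0215},{"jaw": 0,"dx": 0.03,"dy": -0.0215},{"jaw": 0,"dx": 0.03,"dy": -0.0215},{"jaw": 0,"dx": 0.03,"dy": -0.0215},{"jaw": 0,"dx": 0.03,"dy": -0.0215}])

```text
$.series[0]: bad value
```

>>> jog_arm(series=[{"jaw": 0,"dx": 0.03,"dy": -0.0215},{"jaw": 0,"dx": 0.03,"dy": -0.0215},{"jaw": 0,"dx": 0.03,"dy": -0.0215},{"jaw": 0,"rz": 3.7},{"jaw": 0,"rz": 3.7}])

```text
$.series[0]: bad value
```

>>> jog_arm(series=[{"jaw": 0,"dx": 0.03,"dy": -0.0215,"dz": 0,"rx": 0,"ry": 0,"rz": 0},{"jaw": 0,"dx": 0.03,"dy": -0.0215,"dz": 0,"rx": 0,"ry": 0,"rz": 0},{"jaw": 0,"dx": 0.03,"dy": -0.0215,"dz": 0,"rx": 0,"ry": 0,"rz": 0},{"jaw": 0,"dx": 0.03,"dy": -0.0215,"dz": 0,"rx": 0,"ry": 0,"rz": 0},{"jaw": 0,"dx": 0.03,"dy": -0.0215,"dz": 0,"rx": 0,"ry": 0,"rz": 0}], grip_force=20)

```text
time: 1.22
tcp_pos: [0.3389, -0.4484, 0.2337]
ee_rot: [3.086, 0.585, 0.0]
ft_force: [0.3, -1.1, 0.5]
gripper_width: 0.0617
gripper_force: 0.0
```

>>> jog_arm(series=[{"jaw": 0,"dx": 0.03,"dy": -0.0215,"dz": 0,"rx": 0,"ry": 0,"rz": 0},{"jaw": 0,"dx": 0.03,"dy": -0.0215,"dz": 0,"rx": 0,"ry": 0,"rz": 0},{"jaw": 0,"dx": 0.03,"dy": -0.0215,"dz": 0,"rx": 0,"ry": 0,"rz": 0},{"jaw": 0,"dx": 0.03,"dy": -0.0215,"dz": 0,"rx": 0,"ry": 0,"rz": 0},{"jaw": 0,"dx": 0.03,"dy": -0.0215,"dz": 0,"rx": 0,"ry": 0,"rz": 0}])

```text
time: 1.63
tcp_pos: [0.4391, -0.2934, 0.2339]
ee_rot: [3.086, 0.585, 0.001]
ft_force: [0.7, -0.4, 0.0]
gripper_width: 0.0283
gripper_force: 0.0
```

>>> jog_arm(series=[{"jaw": 0,"dx": 0.03,"dy": -0.0215,"dz": 0,"rx": 0,"ry": 0,"rz": 0},{"jaw": 0,"dx": 0.03,"dy": -0.0215,"dz": 0,"rx": 0,"ry": 0,"rz": 0},{"jaw": 0,"dx": 0.03,"dy": -0.0215,"dz": 0,"rx": 0,"ry": 0,"rz": 0},{"jaw": 0,"dx": 0,"dy": 0,"dz": 0,"rx": 0,"ry": 0,"rz": 3.7},{"jaw": 0,"dx": 0,"dy": 0,"dz": 0,"rx": 0,"ry": 0,"rz": 3.7}])

```text
time: 2.05
tcp_pos: [0.5001, -0.1987, 0.2338]
ee_rot: [-3.117, -0.39, -0.001]
ft_force: [-1.2, -1.3, 0.6]
gripper_width: 0.0016
gripper_force: 0.0
```

>>> jog_arm(series=[{"jaw": 0,"dx": 0.0037,"dy": -0.032,"dz": 0,"rx": 0,"ry": 0,"rz": 0},{"jaw": 0,"dx": 0.0037,"dy": -0.032,"dz": 0,"rx": 0,"ry": 0,"rz": 0},{"jaw": 0,"dx": 0.0037,"dy": -0.032,"dz": 0,"rx": 0,"ry": 0,"rz": 0},{"jaw": 0,"dx": 0.0037,"dy": -0.032,"dz": 0,"rx": 0,"ry": 0,"rz": 0},{"jaw": 0,"dx": 0.0037,"dy": -0.032,"dz": 0,"rx": 0,"ry": 0,"rz": 0}])

```text
time: 2.47
tcp_pos: [0.4772, -0.0409, 0.2338]
ee_rot: [3.117, 0.385, 0.001]
ft_force: [0.1, 0.3, 0.2]
gripper_width: 0.0003
gripper_force: 0.0
```

>>> jog_arm(series=[{"jaw": 0,"dx": 0.0037,"dy": -0.032,"dz": 0,"rx": 0,"ry": 0,"rz": 0},{"jaw": 0,"dx": 0.0037,"dy": -0.032,"dz": 0,"rx": 0,"ry": 0,"rz": 0},{"jaw": 0,"dx": 0.0037,"dy": -0.032,"dz": 0,"rx": 0,"ry": 0,"rz": 0},{"jaw": 0,"dx": 0.0037,"dy": -0.032,"dz": 0,"rx": 0,"ry": 0,"rz": 0},{"jaw": 0,"dx": 0.0037,"dy": -0.032,"dz": 0,"rx": 0,"ry": 0,"rz": 0}])

```text
time: 2.88
tcp_pos: [0.4562, 0.1188, 0.2339]
ee_rot: [3.117, 0.385, 0.001]
ft_force: [0.1, 0.7, -0.7]
gripper_width: 0.0003
gripper_force: 0.0
```

>>> jog_arm(series=[{"jaw": 0,"dx": 0,"dy": 0,"dz": 0.03,"rx": 0,"ry": 0,"rz": 0},{"jaw": 0,"dx": 0,"dy": 0,"dz": 0.03,"rx": 0,"ry": 0,"rz": 0},{"jaw": 0,"dx": 0,"dy": 0,"dz": 0.03,"rx": 0,"ry": 0,"rz": 0},{"jaw": 0,"dx": 0,"dy": 0,"dz": 0,"rx": 0,"ry": 0,"rz": 0}])

```text
time: 3.22
tcp_pos: [0.4525, 0.1165, 0.1387]
ee_rot: [-3.118, -0.386, 0.015]
ft_force: [-0.7, -1.5, -0.7]
gripper_width: 0.0006
gripper_force: 0.0
```

```bash
python3 - <<'E'
from h import *
N=["pivot","strap_end","strap_seat","knob_grip","stud_axis"]
for n in ["wrist","top","side"]:
    f,R,t=pts(n,N,1)
    if n=="wrist": cv2.imwrite(f"pics/{n}1.png",f["pixels"][...,::-1])
o=r.get_obs(); print(o["tcp_pos"],o["ee_rot"],o["ft_force"],o["time"],o["joint_pos"])
E
```

```text
wrist pivot 0.21 [0.469  0.0814 0.04  ]
wrist strap_end 0.89 [0.4689 0.0823 0.0416]
wrist strap_seat 0.63 [0.5141 0.0876 0.0451]
top pivot 0.85 [0.6592 0.1262 0.0428]
top strap_end 0.74 [0.4722 0.0837 0.0466]
top strap_seat 0.62 [0.5139 0.0875 0.0439]
top knob_grip 0.52 [ 0.6611 -0.0222  0.076 ]
top stud_axis 0.57 [0.469  0.0813 0.0456]
side pivot 0.66 [0.659  0.1269 0.0448]
side strap_end 0.85 [0.4736 0.0775 0.0482]
side strap_seat 0.91 [0.5159 0.0878 0.0438]
side knob_grip 0.72 [ 0.6615 -0.0229  0.0779]
side stud_axis 0.61 [ 0.6586 -0.0299  0.0417]
[0.45656782 0.11734737 0.14347234] [ 3.11786223e+00  3.84944378e-01 -2.21120421e-04] [-0.48725148  0.90791571  0.57049467] 4.1167 [ 0.42300384  0.04432652 -0.73878217  1.97136894  0.0329107   1.13779932
 -1.65421802]
```

View pics/wrist1.png

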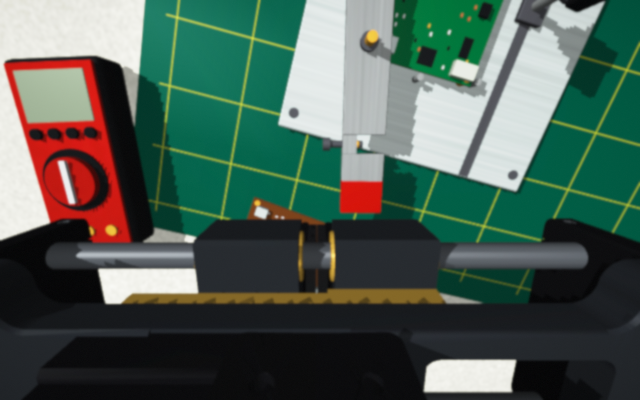

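The wrist view shows the red end at (361,197), ahead of and to the push side of the closed jaws at (318,250), with the stop screw at (328,144). I'll back off 8 mm, go down beside the red end, then look.

>>> jog_arm(series=[{"jaw": 0,"dx": 0.003,"dy": -0.008,"dz": 0,"rx": 0,"ry": 0,"rz": 0},{"jaw": 0,"dx": 0,"dy": 0,"dz": 0.026,"rx": 0,"ry": 0,"rz": 0},{"jaw": 0,"dx": 0,"dy": 0,"dz": 0.026,"rx": 0,"ry": 0,"rz": 0},{"jaw": 0,"dx": 0,"dy": 0,"dz": 0.026,"rx": 0,"ry": 0,"rz": 0},{"jaw": 0,"dx": 0,"dy": 0,"dz": 0.024,"rx": 0,"ry": 0,"rz": 0}])

```text
time: 4.53
tcp_pos: [0.4575, 0.1266, 0.0404]
ee_rot: [-3.118, -0.385, -0.0]
ft_force: [0.8, -0.4, 0.1]
gripper_width: 0.0004
gripper_force: 0.0
```

>>> jog_arm(series=[{"jaw": 0,"dx": 0,"dy": 0,"dz": 0,"rx": 0,"ry": 0,"rz": 0},{"jaw": 0,"dx": 0,"dy": 0,"dz": 0,"rx": 0,"ry": 0,"rz": 0},{"jaw": 0,"dx": 0,"dy": 0,"dz": 0,"rx": 0,"ry": 0,"rz": 0}])

```text
time: 4.78
tcp_pos: [0.4585, 0.1267, 0.0427]
ee_rot: [-3.117, -0.386, -0.002]
ft_force: [-0.8, -0.3, -0.2]
gripper_width: 0.0002
gripper_force: 0.0
```

>>> jog_arm(series=[{"jaw": 0,"dx": 0,"dy": 0.006,"dz": 0,"rx": 0,"ry": 0,"rz": 0},{"jaw": 0,"dx": 0,"dy": 0.005,"dz": 0,"rx": 0,"ry": 0,"rz": 0},{"jaw": 0,"dx": 0,"dy": 0.003,"dz": 0,"rx": 0,"ry": 0,"rz": 0},{"jaw": 0,"dx": 0,"dy": 0.003,"dz": 0,"rx": 0,"ry": 0,"rz": 0},{"jaw": 0,"dx": 0,"dy": 0.003,"dz": 0,"rx": 0,"ry": 0,"rz": 0}])

```text
time: 5.2
tcp_pos: [0.4629, 0.1059, 0.042]
ee_rot: [3.118, 0.383, 0.001]
ft_force: [-0.6, 2.0, 2.4]
gripper_width: 0.0002
gripper_force: 2.0
```

>>> jog_arm(series=[{"jaw": 0,"dx": -0.0012,"dy": 0.0098,"dz": 0,"rx": 0,"ry": 0,"rz": -2.9},{"jaw": 0,"dx": -0.0012,"dy": 0.0098,"dz": 0,"rx": 0,"ry": 0,"rz": -2.9},{"jaw": 0,"dx": -0.0012,"dy": 0.0098,"dz": 0,"rx": 0,"ry": 0,"rz": -2.9},{"jaw": 0,"dx": -0.0012,"dy": 0.0098,"dz": 0,"rx": 0,"ry": 0,"rz": -2.9},{"jaw": 0,"dx": -0.0012,"dy": 0.0098,"dz": 0,"rx": 0,"ry": 0,"rz": -2.9}])

```text
time: 5.62
tcp_pos: [0.4732, 0.0597, 0.0419]
ee_rot: [-3.041, -0.78, -0.0]
ft_force: [-1.2, 4.7, 2.5]
gripper_width: 0.0005
gripper_force: 2.2
```

```bash
cat >> h.py <<'E'
from scipy.spatial.transform import Rotation as Ro
P=np.array([.659,.126])
def where():
    o=r.get_obs(); M=Ro.from_rotvec(o["ee_rot"]).as_matrix(); p=np.array(o["tcp_pos"])
    y=np.degrees(np.arctan2(M[1,0],M[0,0])); d=M[:2,:2].T@(P-p[:2])
    print("t",round(o["time"],2),"tcp",p.round(4),"yaw",round(y,1),"pivot in tool",d.round(4),"F",np.round(o["ft_force"],1),"q",np.round(o["joint_pos"],2))
    # strap angle if contact lies flat: tool x along the strap towards pivot
    print("tilt",M[:,2].round(3),"theta(flat)",round(np.pi/2-np.radians(y),3),"F tool",(M.T@np.array(o["ft_force"])).round(1))
E
python3 - <<'E'
from h import *
for n in ["top","side"]: pts(n,["strap_end","strap_seat"],1)
where()
E
```

```text
top strap_end 0.88 [0.4877 0.0394 0.0456]
top strap_seat 0.67 [0.5281 0.0516 0.0447]
side strap_end 0.79 [0.4931 0.0303 0.0462]
side strap_seat 0.97 [0.5289 0.0517 0.0446]
t 5.92 tcp [0.4732 0.0585 0.0415] yaw 28.5 pivot in tool [0.1955 0.0294] F [ 0.3  0.3 -0.1] q [ 0.49  0.21 -0.72  2.06  0.18  0.93 -1.39]
tilt [-0. -0. -1.] theta(flat) 1.073 F tool [ 0.4 -0.1  0.1]
```

>>> jog_arm(series=[{"jaw": 0,"dx": -0.001,"dy": 0.0099,"dz": 0,"rx": 0,"ry": 0,"rz": -2.9},{"jaw": 0,"dx": -0.001,"dy": 0.0099,"dz": 0,"rx": 0,"ry": 0,"rz": -2.9},{"jaw": 0,"dx": -0.001,"dy": 0.0099,"dz": 0,"rx": 0,"ry": 0,"rz": -2.9},{"jaw": 0,"dx": -0.001,"dy": 0.0099,"dz": 0,"rx": 0,"ry": 0,"rz": -2.9},{"jaw": 0,"dx": -0.001,"dy": 0.0099,"dz": 0,"rx": 0,"ry": 0,"rz": -2.9}])

```text
time: 6.33
tcp_pos: [0.4953, 0.0159, 0.0411]
ee_rot: [-2.919, -1.157, 0.006]
ft_force: [-3.9, 2.9, 2.8]
gripper_width: 0.0005
gripper_force: 2.3
```

>>> jog_arm(series=[{"jaw": 0,"dx": -0.001,"dy": 0.0099,"dz": 0,"rx": 0,"ry": 0,"rz": -2.9},{"jaw": 0,"dx": -0.001,"dy": 0.0099,"dz": 0,"rx": 0,"ry": 0,"rz": -2.9},{"jaw": 0,"dx": -0.001,"dy": 0.0099,"dz": 0,"rx": 0,"ry": 0,"rz": -2.9},{"jaw": 0,"dx": -0.001,"dy": 0.0099,"dz": 0,"rx": 0,"ry": 0,"rz": -2.9},{"jaw": 0,"dx": -0.001,"dy": 0.0099,"dz": 0,"rx": 0,"ry": 0,"rz": -2.9}])

```text
time: 6.75
tcp_pos: [0.5286, -0.0212, 0.0407]
ee_rot: [-2.749, -1.515, 0.008]
ft_force: [-5.2, 0.4, 2.7]
gripper_width: 0.0006
gripper_force: 2.3
```

```bash
python3 - <<'E'
from h import *
for n in ["top","side"]: pts(n,["strap_end","strap_seat","knob_grip","stud_axis"],1)
where()
E
```

```text
top strap_seat 0.57 [ 0.5802 -0.0006  0.041 ]
top knob_grip 0.59 [ 0.6572 -0.0213  0.0762]
top stud_axis 0.68 [ 0.661  -0.0229  0.0459]
side strap_end 0.74 [ 0.5572 -0.0385  0.0476]
side strap_seat 0.67 [ 0.5813 -0.0043  0.0447]
side knob_grip 0.56 [ 0.6651 -0.0234  0.0751]
side stud_axis 0.84 [ 0.6612 -0.0291  0.0424]
t 7.25 tcp [ 0.5311 -0.0211  0.0417] yaw 57.6 pivot in tool [0.1927 0.0291] F [-0.3 -0.6 -0.2] q [ 0.63  0.34 -0.72  1.93  0.27  0.97 -0.79]
tilt [ 0.001 -0.    -1.   ] theta(flat) 0.566 F tool [-0.6  0.1  0.2]
```

>>> jog_arm(series=[{"jaw": 0,"dx": -0.0015,"dy": 0.0099,"dz": 0,"rx": 0,"ry": 0,"rz": -2.9},{"jaw": 0,"dx": -0.0015,"dy": 0.0099,"dz": 0,"rx": 0,"ry": 0,"rz": -2.9},{"jaw": 0,"dx": -0.0015,"dy": 0.0099,"dz": 0,"rx": 0,"ry": 0,"rz": -2.9},{"jaw": 0,"dx": -0.0015,"dy": 0.0099,"dz": 0,"rx": 0,"ry": 0,"rz": -2.9},{"jaw": 0,"dx": -0.0015,"dy": 0.0099,"dz": 0,"rx": 0,"ry": 0,"rz": -2.9}])

```text
time: 7.67
tcp_pos: [0.571, -0.0481, 0.0414]
ee_rot: [-2.535, -1.851, 0.001]
ft_force: [-3.2, 4.0, 1.8]
gripper_width: 0.0
gripper_force: 2.1
```

>>> jog_arm(series=[{"jaw": 0,"dx": -0.0006,"dy": 0.0049,"dz": 0,"rx": 0,"ry": 0,"rz": -1.45},{"jaw": 0,"dx": -0.0006,"dy": 0.0049,"dz": 0,"rx": 0,"ry": 0,"rz": -1.45},{"jaw": 0,"dx": -0.0006,"dy": 0.0049,"dz": 0,"rx": 0,"ry": 0,"rz": -1.45},{"jaw": 0,"dx": -0.0006,"dy": 0.0049,"dz": 0,"rx": 0,"ry": 0,"rz": -1.45},{"jaw": 0,"dx": -0.0006,"dy": 0.0049,"dz": 0,"rx": 0,"ry": 0,"rz": -1.45}])

```text
time: 8.08
tcp_pos: [0.5945, -0.0589, 0.0413]
ee_rot: [-2.415, -2.008, 0.001]
ft_force: [-2.6, 4.3, 0.9]
gripper_width: 0.0003
gripper_force: 2.0
```

```bash
python3 - <<'E'
from h import *
for n in ["top","side"]:
    f,R,t=pts(n,["strap_end","strap_seat","knob_grip","stud_axis"],1)
    if n=="side": cv2.imwrite("pics/side2.png",cv2.resize(f["pixels"][140:260,240:420,::-1],None,fx=4,fy=4,interpolation=3))
f,R,t=cam("wrist"); cv2.imwrite("pics/wrist2.png",f["pixels"][...,::-1])
where()
E
```

```text
top stud_axis 0.32 [0.6613 0.129  0.0433]
side strap_end 0.57 [ 0.6263 -0.07    0.0457]
side strap_seat 0.57 [ 0.6382 -0.0215  0.0423]
side knob_grip 0.6 [ 0.6612 -0.0248  0.077 ]
side stud_axis 0.6 [ 0.6595 -0.0288  0.044 ]
t 8.63 tcp [ 0.5951 -0.06    0.0418] yaw 79.3 pivot in tool [0.1946 0.0282] F [ 0.1  0.4 -0.5] q [ 0.66  0.48 -0.74  1.76  0.38  1.04 -0.41]
tilt [ 0.001 -0.001 -1.   ] theta(flat) 0.187 F tool [0.4 0.  0.5]
```

View pics/side2.png

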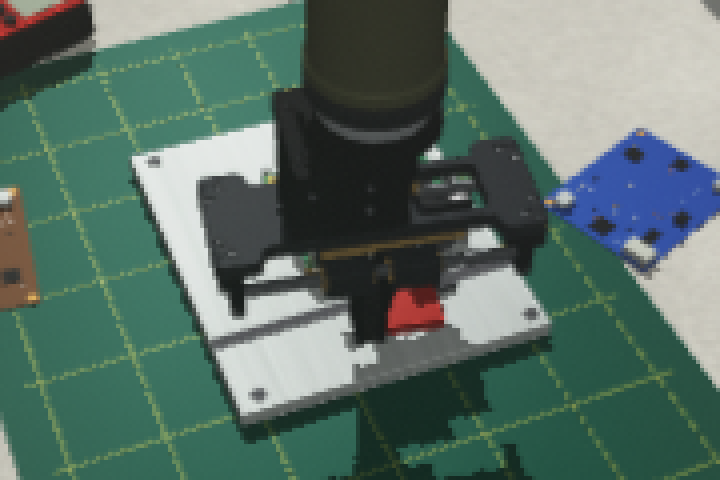

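The jaws at (370,300) push on the red end at (415,310). The seat is still about 22 mm short of the stud. I'll go on slowly, watching the force.

>>> jog_arm(series=[{"jaw": 0,"dx": -0.0002,"dy": 0.002,"dz": 0,"rx": 0,"ry": 0,"rz": -0.58},{"jaw": 0,"dx": -0.0002,"dy": 0.002,"dz": 0,"rx": 0,"ry": 0,"rz": -0.58},{"jaw": 0,"dx": -0.0002,"dy": 0.002,"dz": 0,"rx": 0,"ry": 0,"rz": -0.58},{"jaw": 0,"dx": -0.0002,"dy": 0.002,"dz": 0,"rx": 0,"ry": 0,"rz": -0.58},{"jaw": 0,"dx": -0.0002,"dy": 0.002,"dz": 0,"rx": 0,"ry": 0,"rz": -0.58}])

```text
time: 9.05
tcp_pos: [0.6042, -0.0626, 0.0414]
ee_rot: [-2.366, -2.066, 0.002]
ft_force: [-4.2, -1.4, 3.0]
gripper_width: 0.0003
gripper_force: 2.1
```

>>> jog_arm(series=[{"jaw": 0,"dx": -0.0001,"dy": 0.001,"dz": 0,"rx": 0,"ry": 0,"rz": -0.3},{"jaw": 0,"dx": -0.0001,"dy": 0.001,"dz": 0,"rx": 0,"ry": 0,"rz": -0.3},{"jaw": 0,"dx": -0.0001,"dy": 0.001,"dz": 0,"rx": 0,"ry": 0,"rz": -0.3}])

```text
time: 9.3
tcp_pos: [0.6071, -0.0633, 0.0413]
ee_rot: [-2.35, -2.084, 0.002]
ft_force: [-5.0, -1.8, 1.6]
gripper_width: 0.0006
gripper_force: 2.1
```

```bash
python3 - <<'E'
from h import *
for n in ["top","side"]: f,R,t=pts(n,["strap_end","strap_seat","stud_axis"],1)
where()
E
```

```text
top strap_end 0.18 [ 0.6683 -0.342  -0.    ]
top strap_seat 0.59 [ 0.6425 -0.0228  0.0431]
top stud_axis 0.33 [0.4337 0.3414 0.0038]
side strap_end 0.52 [ 0.6362 -0.0712  0.0468]
side strap_seat 0.42 [ 0.6454 -0.0246  0.0448]
side stud_axis 0.53 [ 0.6612 -0.0299  0.0412]
t 9.7 tcp [ 0.6075 -0.0627  0.0414] yaw 83.1 pivot in tool [0.1935 0.0286] F [-2.5 -2.1  0.6] q [ 0.65  0.51 -0.75  1.73  0.39  1.05 -0.35]
tilt [ 0.  0. -1.] theta(flat) 0.12 F tool [-2.4 -2.3 -0.6]
```

>>> jog_arm(series=[{"jaw": 0,"dx": -0.0001,"dy": 0.001,"dz": 0,"rx": 0,"ry": 0,"rz": -0.3},{"jaw": 0,"dx": -0.0001,"dy": 0.001,"dz": 0,"rx": 0,"ry": 0,"rz": -0.3},{"jaw": 0,"dx": -0.0001,"dy": 0.001,"dz": 0,"rx": 0,"ry": 0,"rz": -0.3},{"jaw": 0,"dx": -0.0001,"dy": 0.001,"dz": 0,"rx": 0,"ry": 0,"rz": -0.3}])

```text
time: 10.03
tcp_pos: [0.6111, -0.0636, 0.0413]
ee_rot: [-2.328, -2.109, 0.001]
ft_force: [-5.0, -2.5, -0.8]
gripper_width: 0.0002
gripper_force: 2.1
```

```bash
python3 -c "
from h import *
where()"
```

```text
t 10.03 tcp [ 0.6111 -0.0636  0.0413] yaw 84.4 pivot in tool [0.1934 0.0291] F [-5.  -2.5 -0.8] q [ 0.65  0.52 -0.75  1.72  0.4   1.06 -0.33]
tilt [-0.001 -0.    -1.   ] theta(flat) 0.098 F tool [-3.  -4.7  0.8]
```

>>> jog_arm(series=[{"jaw": 0,"dx": -0.0001,"dy": 0.001,"dz": 0,"rx": 0,"ry": 0,"rz": -0.3},{"jaw": 0,"dx": -0.0001,"dy": 0.001,"dz": 0,"rx": 0,"ry": 0,"rz": -0.3},{"jaw": 0,"dx": -0.0001,"dy": 0.001,"dz": 0,"rx": 0,"ry": 0,"rz": -0.3}])

```text
time: 10.28
tcp_pos: [0.6142, -0.0644, 0.0414]
ee_rot: [-2.312, -2.127, 0.001]
ft_force: [-4.3, -2.3, -0.8]
gripper_width: 0.0003
gripper_force: 2.1
```

>>> jog_arm(series=[{"jaw": 0,"dx": 0,"dy": 0.001,"dz": 0,"rx": 0,"ry": 0,"rz": -0.3},{"jaw": 0,"dx": 0,"dy": 0.001,"dz": 0,"rx": 0,"ry": 0,"rz": -0.3}])

```text
time: 10.45
tcp_pos: [0.6162, -0.0648, 0.0414]
ee_rot: [2.301, 2.139, -0.001]
ft_force: [-4.6, -2.4, 0.0]
gripper_width: 0.0006
gripper_force: 2.1
```

```bash
python3 - <<'E'
from h import *
where()
for n in ["top","side"]: f,R,t=pts(n,["strap_end","strap_seat","stud_axis","knob_grip"],1)
E
```

```text
t 10.45 tcp [ 0.6162 -0.0648  0.0414] yaw 85.8 pivot in tool [0.1934 0.0288] F [-4.6 -2.4  0. ] q [ 0.65  0.53 -0.75  1.71  0.41  1.06 -0.3 ]
tilt [-0.    -0.001 -1.   ] theta(flat) 0.073 F tool [-2.7 -4.4 -0. ]
top strap_seat 0.82 [ 0.6525 -0.0227  0.0406]
side strap_end 0.44 [ 0.6451 -0.0673  0.045 ]
side strap_seat 0.65 [ 0.6547 -0.0228  0.0414]
side stud_axis 0.42 [0.6974 0.3424 0.0009]
```

>>> jog_arm(series=[{"jaw": 0,"dx": 0,"dy": 0.0007,"dz": 0,"rx": 0,"ry": 0,"rz": -0.2},{"jaw": 0,"dx": 0,"dy": 0.0007,"dz": 0,"rx": 0,"ry": 0,"rz": -0.2}])

```text
time: 11.12
tcp_pos: [0.6175, -0.0644, 0.0416]
ee_rot: [-2.293, -2.147, 0.001]
ft_force: [-4.1, -2.0, -0.2]
gripper_width: 0.0005
gripper_force: 2.1
```

>>> jog_arm(series=[{"jaw": 0,"dx": 0,"dy": 0.0007,"dz": 0,"rx": 0,"ry": 0,"rz": -0.2},{"jaw": 0,"dx": 0,"dy": 0.0007,"dz": 0,"rx": 0,"ry": 0,"rz": -0.2}])

```text
time: 11.28
tcp_pos: [0.6191, -0.0647, 0.0416]
ee_rot: [2.285, 2.155, -0.001]
ft_force: [-4.6, -2.9, -0.4]
gripper_width: 0.0003
gripper_force: 2.1
```

>>> jog_arm(series=[{"jaw": 0,"dx": 0,"dy": 0.0007,"dz": 0,"rx": 0,"ry": 0,"rz": -0.2},{"jaw": 0,"dx": 0,"dy": 0.0007,"dz": 0,"rx": 0,"ry": 0,"rz": -0.2}])

```text
time: 11.45
tcp_pos: [0.6205, -0.065, 0.0416]
ee_rot: [2.278, 2.163, -0.001]
ft_force: [-4.2, -2.6, 0.7]
gripper_width: 0.0007
gripper_force: 2.1
```

>>> jog_arm(series=[{"jaw": 0,"dx": 0,"dy": 0.0007,"dz": 0,"rx": 0,"ry": 0,"rz": -0.2},{"jaw": 0,"dx": 0,"dy": 0.0007,"dz": 0,"rx": 0,"ry": 0,"rz": -0.2}])

```text
time: 11.62
tcp_pos: [0.6219, -0.0652, 0.0416]
ee_rot: [2.27, 2.171, -0.001]
ft_force: [-4.9, -2.5, 1.0]
gripper_width: 0.0006
gripper_force: 2.2
```

>>> jog_arm(series=[{"jaw": 0,"dx": 0,"dy": 0.0007,"dz": 0,"rx": 0,"ry": 0,"rz": -0.2},{"jaw": 0,"dx": 0,"dy": 0.0007,"dz": 0,"rx": 0,"ry": 0,"rz": -0.2}])

```text
time: 11.78
tcp_pos: [0.6233, -0.0655, 0.0416]
ee_rot: [2.263, 2.178, -0.001]
ft_force: [-4.0, -3.4, 0.6]
gripper_width: 0.0003
gripper_force: 2.2
```

>>> jog_arm(series=[{"jaw": 0,"dx": 0,"dy": 0.0007,"dz": 0,"rx": 0,"ry": 0,"rz": -0.2},{"jaw": 0,"dx": 0,"dy": 0.0007,"dz": 0,"rx": 0,"ry": 0,"rz": -0.2}])

```text
time: 11.95
tcp_pos: [0.6247, -0.0657, 0.0416]
ee_rot: [2.255, 2.186, -0.002]
ft_force: [-4.1, -3.0, 0.2]
gripper_width: 0.0007
gripper_force: 2.2
```

>>> jog_arm(series=[{"jaw": 0,"dx": 0,"dy": 0.0007,"dz": 0,"rx": 0,"ry": 0,"rz": -0.2},{"jaw": 0,"dx": 0,"dy": 0.0007,"dz": 0,"rx": 0,"ry": 0,"rz": -0.2}])

```text
time: 12.12
tcp_pos: [0.6261, -0.0658, 0.0416]
ee_rot: [2.248, 2.194, -0.002]
ft_force: [-4.9, -2.3, 0.4]
gripper_width: 0.0004
gripper_force: 2.2
```

>>> jog_arm(series=[{"jaw": 0,"dx": 0,"dy": 0.0007,"dz": 0,"rx": 0,"ry": 0,"rz": -0.2},{"jaw": 0,"dx": 0,"dy": 0.0007,"dz": 0,"rx": 0,"ry": 0,"rz": -0.2}])

```text
time: 12.28
tcp_pos: [0.6275, -0.0658, 0.0416]
ee_rot: [2.24, 2.202, -0.001]
ft_force: [-4.3, -3.3, 1.0]
gripper_width: 0.0006
gripper_force: 2.2
```

>>> jog_arm(series=[{"jaw": 0,"dx": 0,"dy": 0.0007,"dz": 0,"rx": 0,"ry": 0,"rz": -0.2},{"jaw": 0,"dx": 0,"dy": 0.0007,"dz": 0,"rx": 0,"ry": 0,"rz": -0.2}])

```text
time: 12.45
tcp_pos: [0.6289, -0.0658, 0.0415]
ee_rot: [2.232, 2.209, -0.001]
ft_force: [-4.8, -2.7, -0.4]
gripper_width: 0.0006
gripper_force: 2.2
```

>>> jog_arm(series=[{"jaw": 0,"dx": 0,"dy": 0.0007,"dz": 0,"rx": 0,"ry": 0,"rz": -0.2},{"jaw": 0,"dx": 0,"dy": 0.0007,"dz": 0,"rx": 0,"ry": 0,"rz": -0.2}])

```text
time: 12.62
tcp_pos: [0.63, -0.0659, 0.0415]
ee_rot: [2.225, 2.217, -0.002]
ft_force: [-6.0, -3.6, 1.8]
gripper_width: 0.0005
gripper_force: 3.1
```

```bash
python3 - <<'E'
from h import *
where()
for n in ["top","side","wrist"]:
    f,R,t=pts(n,["strap_end","strap_seat","stud_axis","knob_grip"],1)
cv2.imwrite("pics/wrist3.png",f["pixels"][...,::-1])
E
```

```text
t 12.62 tcp [ 0.63   -0.0659  0.0415] yaw 89.8 pivot in tool [0.192  0.0283] F [-6.  -3.6  1.8] q [ 0.64  0.56 -0.75  1.67  0.43  1.08 -0.24]
tilt [-0.001 -0.001 -1.   ] theta(flat) 0.003 F tool [-3.6 -6.  -1.8]
top strap_seat 0.71 [ 0.6622 -0.0219  0.0408]
side strap_end 0.62 [ 0.66   -0.0656  0.0434]
side strap_seat 0.63 [ 0.6623 -0.0264  0.0431]
side knob_grip 0.31 [ 0.4227 -0.3542 -0.0013]
wrist stud_axis 0.73 [ 0.6621 -0.0246  0.0423]
wrist knob_grip 0.89 [ 0.6588 -0.0157  0.0761]
```

View pics/wrist3.png

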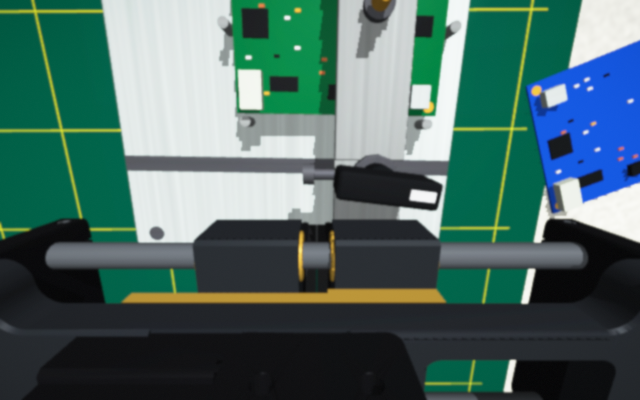

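The wrist view shows the stud in the notch, the screw head at (310,176) and the knob bar at (388,187). The force just rose from 4.5 to 6 N and the TCP began to lag, so contact has started. I'll lean in with tiny steps.

>>> jog_arm(series=[{"jaw": 0,"dx": 0,"dy": 0.0003,"dz": 0,"rx": 0,"ry": 0,"rz": 0},{"jaw": 0,"dx": 0,"dy": 0,"dz": 0,"rx": 0,"ry": 0,"rz": 0}])

```text
time: 13.53
tcp_pos: [0.63, -0.0659, 0.0415]
ee_rot: [-2.225, -2.217, 0.003]
ft_force: [-5.6, -3.6, 1.5]
gripper_width: 0.0003
gripper_force: 2.9
```

>>> jog_arm(series=[{"jaw": 0,"dx": 0,"dy": 0.0003,"dz": 0,"rx": 0,"ry": 0,"rz": 0},{"jaw": 0,"dx": 0,"dy": 0,"dz": 0,"rx": 0,"ry": 0,"rz": 0}])

```text
time: 13.7
tcp_pos: [0.6302, -0.066, 0.0415]
ee_rot: [-2.225, -2.217, 0.004]
ft_force: [-6.3, -3.9, 1.3]
gripper_width: 0.0001
gripper_force: 3.2
```

>>> jog_arm(series=[{"jaw": 0,"dx": 0,"dy": 0.0005,"dz": 0,"rx": 0,"ry": 0,"rz": 0},{"jaw": 0,"dx": 0,"dy": 0.0005,"dz": 0,"rx": 0,"ry": 0,"rz": 0}])

```text
time: 13.87
tcp_pos: [0.6305, -0.066, 0.0415]
ee_rot: [-2.225, -2.216, 0.006]
ft_force: [-8.5, -3.1, 4.0]
gripper_width: 0.0005
gripper_force: 4.7
```

>>> jog_arm(series=[{"jaw": 0,"dx": 0,"dy": 0.0003,"dz": 0,"rx": 0,"ry": 0,"rz": 0},{"jaw": 0,"dx": 0,"dy": 0,"dz": 0,"rx": 0,"ry": 0,"rz": 0}])

```text
time: 14.03
tcp_pos: [0.6305, -0.066, 0.0415]
ee_rot: [-2.224, -2.216, 0.006]
ft_force: [-9.8, -3.5, 4.3]
gripper_width: 0.0007
gripper_force: 4.6
```

>>> jog_arm(series=[{"jaw": 0,"dx": 0,"dy": 0.0003,"dz": 0,"rx": 0,"ry": 0,"rz": 0},{"jaw": 0,"dx": 0,"dy": 0,"dz": 0,"rx": 0,"ry": 0,"rz": 0}])

```text
time: 14.2
tcp_pos: [0.6306, -0.066, 0.0415]
ee_rot: [-2.224, -2.216, 0.007]
ft_force: [-9.9, -3.2, 4.2]
gripper_width: 0.0006
gripper_force: 4.9
```

>>> jog_arm(series=[{"jaw": 0,"dx": 0,"dy": 0.0003,"dz": 0,"rx": 0,"ry": 0,"rz": 0},{"jaw": 0,"dx": 0,"dy": 0,"dz": 0,"rx": 0,"ry": 0,"rz": 0},{"jaw": 0,"dx": 0,"dy": 0,"dz": 0,"rx": 0,"ry": 0,"rz": 0},{"jaw": 0,"dx": 0,"dy": 0,"dz": 0,"rx": 0,"ry": 0,"rz": 0}])

```text
time: 14.53
tcp_pos: [0.6306, -0.066, 0.0415]
ee_rot: [-2.224, -2.216, 0.008]
ft_force: [-9.9, -2.9, 5.0]
gripper_width: 0.0005
gripper_force: 5.2
```

>>> jog_arm(series=[{"jaw": 0,"dx": 0,"dy": 0.0004,"dz": 0,"rx": 0,"ry": 0,"rz": 0},{"jaw": 0,"dx": 0,"dy": 0,"dz": 0,"rx": 0,"ry": 0,"rz": 0},{"jaw": 0,"dx": 0,"dy": 0,"dz": 0,"rx": 0,"ry": 0,"rz": 0},{"jaw": 0,"dx": 0,"dy": 0,"dz": 0,"rx": 0,"ry": 0,"rz": 0},{"jaw": 0,"dx": 0,"dy": 0,"dz": 0,"rx": 0,"ry": 0,"rz": 0}])

```text
time: 14.95
tcp_pos: [0.6307, -0.066, 0.0415]
ee_rot: [-2.224, -2.216, 0.009]
ft_force: [-11.1, -3.4, 5.8]
gripper_width: 0.0004
gripper_force: 5.7
```

```bash
python3 - <<'E'
from h import *
where()
E
```

```text
t 14.95 tcp [ 0.6307 -0.066   0.0415] yaw 89.8 pivot in tool [0.1921 0.0276] F [-11.1  -3.4   5.8] q [ 0.64  0.57 -0.75  1.66  0.43  1.09 -0.24]
tilt [-0.006 -0.002 -1.   ] theta(flat) 0.004 F tool [ -3.4 -11.1  -5.8]
```

>>> jog_arm(series=[{"jaw": 0,"dx": 0,"dy": -0.002,"dz": 0,"rx": 0,"ry": 0,"rz": 0},{"jaw": 0,"dx": 0,"dy": -0.004,"dz": 0,"rx": 0,"ry": 0,"rz": 0},{"jaw": 0,"dx": 0,"dy": -0.01,"dz": 0,"rx": 0,"ry": 0,"rz": 0},{"jaw": 0,"dx": 0,"dy": -0.01,"dz": 0,"rx": 0,"ry": 0,"rz": 0},{"jaw": 0,"dx": 0,"dy": -0.004,"dz": -0.02,"rx": 0,"ry": 0,"rz": 0}])

```text
time: 15.37
tcp_pos: [0.6012, -0.0634, 0.059]
ee_rot: [-2.22, -2.217, 0.001]
ft_force: [-0.7, 0.4, -0.8]
gripper_width: 0.0006
gripper_force: 0.0
```

>>> jog_arm(series=[{"jaw": 60,"dx": 0,"dy": 0,"dz": -0.03,"rx": 0,"ry": 0,"rz": 0},{"jaw": 60,"dx": 0,"dy": 0,"dz": -0.03,"rx": 0,"ry": 0,"rz": -7},{"jaw": 60,"dx": 0,"dy": 0,"dz": -0.03,"rx": 0,"ry": 0,"rz": -7},{"jaw": 60,"dx": 0,"dy": 0,"dz": -0.03,"rx": 0,"ry": 0,"rz": -7},{"jaw": 60,"dx": 0,"dy": 0,"dz": 0,"rx": 0,"ry": 0,"rz": -7}])

```text
time: 15.78
tcp_pos: [0.6086, -0.0628, 0.1894]
ee_rot: [1.605, 2.685, 0.012]
ft_force: [1.3, -0.1, 0.2]
gripper_width: 0.0261
gripper_force: 0.0
```

>>> jog_arm(series=[{"jaw": 60,"dx": 0,"dy": 0,"dz": 0,"rx": 0,"ry": 0,"rz": -7},{"jaw": 60,"dx": 0,"dy": 0,"dz": 0,"rx": 0,"ry": 0,"rz": -7},{"jaw": 60,"dx": 0,"dy": 0,"dz": 0,"rx": 0,"ry": 0,"rz": -7},{"jaw": 60,"dx": 0,"dy": 0,"dz": 0,"rx": 0,"ry": 0,"rz": -7},{"jaw": 60,"dx": 0,"dy": 0,"dz": 0,"rx": 0,"ry": 0,"rz": -7}])

```text
time: 16.2
tcp_pos: [0.605, -0.0633, 0.1827]
ee_rot: [0.725, 3.052, 0.004]
ft_force: [0.1, 0.5, -0.1]
gripper_width: 0.051
gripper_force: 0.0
```

>>> jog_arm(series=[{"jaw": 60,"dx": 0,"dy": 0,"dz": 0,"rx": 0,"ry": 0,"rz": -7},{"jaw": 60,"dx": 0,"dy": 0,"dz": 0,"rx": 0,"ry": 0,"rz": -7},{"jaw": 60,"dx": 0,"dy": 0,"dz": 0,"rx": 0,"ry": 0,"rz": -7},{"jaw": 60,"dx": 0,"dy": 0,"dz": 0,"rx": 0,"ry": 0,"rz": -5},{"jaw": 60,"dx": 0,"dy": 0,"dz": 0,"rx": 0,"ry": 0,"rz": 0}])

```text
time: 16.62
tcp_pos: [0.6048, -0.0635, 0.1824]
ee_rot: [0.027, 3.137, 0.003]
ft_force: [0.5, 0.8, -0.3]
gripper_width: 0.0523
gripper_force: 0.0
```

```bash
python3 - <<'E'
from h import *
where()
for n in ["top","side","wrist"]:
    f,R,t=pts(n,["strap_end","strap_seat","stud_axis","knob_grip"],1)
cv2.imwrite("pics/wrist4.png",f["pixels"][...,::-1])
where()
E
```

```text
t 16.62 tcp [ 0.6048 -0.0635  0.1824] yaw 179.0 pivot in tool [-0.051   0.1904] F [ 0.5  0.8 -0.3] q [ 0.93  0.5  -1.14  1.6   0.46  1.34  1.28]
tilt [ 0.004  0.002 -1.   ] theta(flat) -1.554 F tool [-0.5  0.9  0.3]
top strap_seat 0.9 [ 0.6612 -0.0192  0.0428]
side strap_end 0.7 [ 0.6616 -0.0724  0.0439]
side strap_seat 0.68 [ 0.6611 -0.0229  0.0435]
side stud_axis 0.63 [ 0.6604 -0.0283  0.0459]
side knob_grip 0.68 [ 0.6619 -0.022   0.076 ]
wrist strap_end 0.98 [ 0.6539 -0.0652  0.0388]
wrist strap_seat 0.68 [ 0.6598 -0.0198  0.0438]
wrist stud_axis 0.66 [ 0.6608 -0.0222  0.0462]
wrist knob_grip 0.5 [ 0.6621 -0.0163  0.0787]
t 17.37 tcp [ 0.6032 -0.0648  0.1815] yaw 178.8 pivot in tool [-0.0519  0.1919] F [-0.8 -0.6 -0. ] q [ 0.93  0.5  -1.14  1.6   0.46  1.34  1.28]
tilt [ 0. -0. -1.] theta(flat) -1.55 F tool [ 0.8 -0.6  0. ]
```

View pics/wrist4.png

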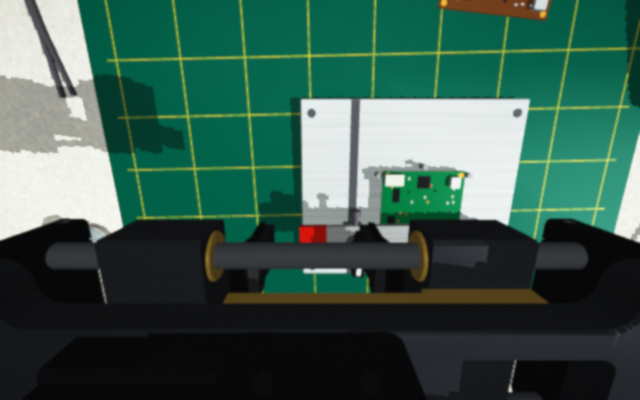

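The wrist view shows the strap closed with its red end at (312,233), and the board unmoved between its pins. The jaws are open and turned for the knob. I'll move over the knob axis at about (0.661,-0.024), turn 5° to match the bar, and go down partway.

>>> jog_arm(series=[{"jaw": 55,"dx": -0.0285,"dy": 0.021,"dz": 0,"rx": 0,"ry": 0,"rz": 0},{"jaw": 55,"dx": -0.0285,"dy": 0.021,"dz": 0,"rx": 0,"ry": 0,"rz": 0},{"jaw": 55,"dx": 0,"dy": 0,"dz": 0.02,"rx": 0,"ry": 0,"rz": 5},{"jaw": 55,"dx": 0,"dy": 0,"dz": 0.02,"rx": 0,"ry": 0,"rz": 0},{"jaw": 55,"dx": 0,"dy": 0,"dz": 0,"rx": 0,"ry": 0,"rz": 0}])

```text
time: 17.78
tcp_pos: [0.659, -0.0236, 0.1374]
ee_rot: [-0.167, -3.131, 0.0]
ft_force: [-1.1, -0.3, -0.3]
gripper_width: 0.0482
gripper_force: 0.0
```

```bash
python3 - <<'E'
from h import *
where()
for n in ["side","wrist"]:
    f,R,t=pts(n,["knob_grip"],1)
    for d in r.trace(n,"knob")[:1]:
        print(n,d["p"],d["pixels"].sum(), np.argwhere(d["pixels"]).mean(0) if d["pixels"].any() else 0)
where()
E
```

```text
t 17.78 tcp [ 0.659  -0.0236  0.1374] yaw 173.9 pivot in tool [0.0159 0.1487] F [-1.1 -0.3 -0.3] q [ 0.72  0.63 -1.04  1.51  0.55  1.33  1.1 ]
tilt [-0.006  0.    -1.   ] theta(flat) -1.465 F tool [ 1.1 -0.4  0.3]
side knob_grip 0.64 [ 0.6618 -0.0214  0.0741]
side 0.77 161 [194.26086957 348.80124224]
wrist knob_grip 0.73 [ 0.6585 -0.0172  0.0786]
wrist 0.91 1004 [208.48505976 317.21414343]
t 18.08 tcp [ 0.6616 -0.0244  0.1431] yaw 173.8 pivot in tool [0.0189 0.1492] F [0.6 0.5 0.9] q [ 0.73  0.62 -1.04  1.51  0.55  1.33  1.1 ]
tilt [ 0.002 -0.    -1.   ] theta(flat) -1.462 F tool [-0.5  0.5 -0.9]
```

>>> jog_arm(series=[{"jaw": 55,"dx": 0,"dy": 0,"dz": 0.025,"rx": 0,"ry": 0,"rz": 0},{"jaw": 55,"dx": 0,"dy": 0,"dz": 0.025,"rx": 0,"ry": 0,"rz": 0},{"jaw": 55,"dx": 0,"dy": 0,"dz": 0.018,"rx": 0,"ry": 0,"rz": 0},{"jaw": 55,"dx": 0,"dy": 0,"dz": 0,"rx": 0,"ry": 0,"rz": 0},{"jaw": 55,"dx": 0,"dy": 0,"dz": 0,"rx": 0,"ry": 0,"rz": 0}])

```text
time: 18.5
tcp_pos: [0.6609, -0.0244, 0.0738]
ee_rot: [-0.17, -3.137, 0.0]
ft_force: [0.7, 0.5, 0.5]
gripper_width: 0.0479
gripper_force: 0.0
```

>>> jog_arm(series=[{"jaw": 0,"dx": 0,"dy": 0,"dz": 0,"rx": 0,"ry": 0,"rz": 0},{"jaw": 0,"dx": 0,"dy": 0,"dz": 0,"rx": 0,"ry": 0,"rz": 0},{"jaw": 0,"dx": 0,"dy": 0,"dz": 0,"rx": 0,"ry": 0,"rz": 0},{"jaw": 0,"dx": 0,"dy": 0,"dz": 0,"rx": 0,"ry": 0,"rz": 0},{"jaw": 0,"dx": 0,"dy": 0,"dz": 0,"rx": 0,"ry": 0,"rz": 0}], grip_force=15)

```text
time: 18.92
tcp_pos: [0.6614, -0.0239, 0.0743]
ee_rot: [0.169, 3.136, -0.0]
ft_force: [-0.3, 0.0, 0.7]
gripper_width: 0.0219
gripper_force: 0.0
```

>>> jog_arm(series=[{"jaw": 0,"dx": 0,"dy": 0,"dz": 0,"rx": 0,"ry": 0,"rz": 0},{"jaw": 0,"dx": 0,"dy": 0,"dz": 0,"rx": 0,"ry": 0,"rz": 0},{"jaw": 0,"dx": 0,"dy": 0,"dz": 0,"rx": 0,"ry": 0,"rz": 0}])

```text
time: 19.17
tcp_pos: [0.6612, -0.0237, 0.0739]
ee_rot: [0.169, 3.137, 0.0]
ft_force: [-0.6, 1.4, 1.8]
gripper_width: 0.0148
gripper_force: 15.0
```

>>> jog_arm(series=[{"jaw": 0,"dx": 0,"dy": 0,"dz": 0,"rx": 0,"ry": 0,"rz": 0},{"jaw": 0,"dx": 0,"dy": 0,"dz": 0,"rx": 0,"ry": 0,"rz": 4},{"jaw": 0,"dx": 0,"dy": 0,"dz": 0,"rx": 0,"ry": 0,"rz": 4},{"jaw": 0,"dx": 0,"dy": 0,"dz": 0,"rx": 0,"ry": 0,"rz": 4},{"jaw": 0,"dx": 0,"dy": 0,"dz": 0,"rx": 0,"ry": 0,"rz": 0}], grip_force=20)

```text
time: 19.58
tcp_pos: [0.6611, -0.0242, 0.0739]
ee_rot: [0.498, 3.101, -0.001]
ft_force: [-0.7, 0.2, 3.1]
gripper_width: 0.0145
gripper_force: 20.0
```

```bash
python3 - <<'E'
from h import *
where(); o=r.get_obs(); print(o["gripper_width"],o["wrist_torque"])
E
```

```text
t 19.58 tcp [ 0.6611 -0.0242  0.0739] yaw 161.7 pivot in tool [0.0491 0.1419] F [-0.7  0.2  3.1] q [ 0.68  0.66 -0.96  1.57  0.57  1.21  0.87]
tilt [ 0.    -0.001 -1.   ] theta(flat) -1.252 F tool [ 0.7 -0.  -3.1]
0.014535822310406487 [-0.00933362 -0.08645678  0.05001155]
```

>>> jog_arm(series=[{"jaw": 0,"dx": 0,"dy": 0,"dz": 0,"rx": 0,"ry": 0,"rz": 4},{"jaw": 0,"dx": 0,"dy": 0,"dz": 0,"rx": 0,"ry": 0,"rz": 5},{"jaw": 0,"dx": 0,"dy": 0,"dz": 0,"rx": 0,"ry": 0,"rz": 5},{"jaw": 0,"dx": 0,"dy": 0,"dz": 0,"rx": 0,"ry": 0,"rz": 5},{"jaw": 0,"dx": 0,"dy": 0,"dz": 0,"rx": 0,"ry": 0,"rz": 5}], grip_force=40)

```text
time: 20.0
tcp_pos: [0.6607, -0.0249, 0.0738]
ee_rot: [-1.134, -2.93, 0.003]
ft_force: [-1.6, -2.5, 3.2]
gripper_width: 0.0135
gripper_force: 40.0
```

>>> jog_arm(series=[{"jaw": 0,"dx": 0,"dy": 0,"dz": 0,"rx": 0,"ry": 0,"rz": 5},{"jaw": 0,"dx": 0,"dy": 0,"dz": 0,"rx": 0,"ry": 0,"rz": 5},{"jaw": 0,"dx": 0,"dy": 0,"dz": 0,"rx": 0,"ry": 0,"rz": 5},{"jaw": 0,"dx": 0,"dy": 0,"dz": 0,"rx": 0,"ry": 0,"rz": 5},{"jaw": 0,"dx": 0,"dy": 0,"dz": 0,"rx": 0,"ry": 0,"rz": 4}])

```text
time: 20.42
tcp_pos: [0.66, -0.0254, 0.0739]
ee_rot: [-1.718, -2.63, 0.006]
ft_force: [-3.6, -2.1, 5.6]
gripper_width: 0.0136
gripper_force: 40.0
```

```bash
python3 - <<'E'
from h import *
where(); o=r.get_obs(); print(o["gripper_width"],o["wrist_torque"])
E
```

```text
t 20.42 tcp [ 0.66   -0.0254  0.0739] yaw 113.7 pivot in tool [0.1391 0.0599] F [-3.6 -2.1  5.6] q [ 0.58  0.59 -0.8   1.57  0.45  1.17  0.11]
tilt [-0.002 -0.003 -1.   ] theta(flat) -0.413 F tool [-0.5 -4.1 -5.6]
0.013616736579833633 [-0.49895456  0.81244864  0.12933577]
```

>>> jog_arm(series=[{"jaw": 0,"dx": 0,"dy": 0,"dz": 0,"rx": 0,"ry": 0,"rz": 3},{"jaw": 0,"dx": 0,"dy": 0,"dz": 0,"rx": 0,"ry": 0,"rz": 3},{"jaw": 0,"dx": 0,"dy": 0,"dz": 0,"rx": 0,"ry": 0,"rz": 3},{"jaw": 0,"dx": 0,"dy": 0,"dz": 0,"rx": 0,"ry": 0,"rz": 2},{"jaw": 0,"dx": 0,"dy": 0,"dz": 0,"rx": 0,"ry": 0,"rz": 0}])

```text
time: 20.83
tcp_pos: [0.6596, -0.0256, 0.0738]
ee_rot: [-1.959, -2.455, 0.007]
ft_force: [-4.3, -2.4, 6.3]
gripper_width: 0.0139
gripper_force: 40.0
```

```bash
python3 - <<'E'
from h import *
where(); o=r.get_obs(); print(o["gripper_width"],o["wrist_torque"])
E
```

```text
t 20.83 tcp [ 0.6596 -0.0256  0.0738] yaw 102.8 pivot in tool [0.1479 0.033 ] F [-4.3 -2.4  6.3] q [ 0.56  0.58 -0.76  1.57  0.43  1.16 -0.07]
tilt [-0.003 -0.003 -1.   ] theta(flat) -0.224 F tool [-1.4 -4.7 -6.2]
0.013903762447073802 [-0.54107935  0.99605042  0.0875191 ]
```

>>> jog_arm(series=[{"jaw": 0,"dx": 0,"dy": 0,"dz": 0,"rx": 0,"ry": 0,"rz": 2},{"jaw": 0,"dx": 0,"dy": 0,"dz": 0,"rx": 0,"ry": 0,"rz": 2},{"jaw": 0,"dx": 0,"dy": 0,"dz": 0,"rx": 0,"ry": 0,"rz": 1.5},{"jaw": 0,"dx": 0,"dy": 0,"dz": 0,"rx": 0,"ry": 0,"rz": 0}])

```text
time: 21.17
tcp_pos: [0.6594, -0.0256, 0.0738]
ee_rot: [-2.074, -2.359, 0.007]
ft_force: [-4.5, -2.3, 6.4]
gripper_width: 0.0137
gripper_force: 40.0
```

```bash
python3 - <<'E'
from h import *
where(); o=r.get_obs(); print(o["gripper_width"],o["wrist_torque"])
f,R,t=cam("wrist"); cv2.imwrite("pics/wrist5.png",f["pixels"][...,::-1])
E
```

```text
t 21.17 tcp [ 0.6594 -0.0256  0.0738] yaw 97.4 pivot in tool [0.1504 0.019 ] F [-4.5 -2.3  6.4] q [ 0.55  0.57 -0.74  1.57  0.41  1.16 -0.15]
tilt [-0.004 -0.003 -1.   ] theta(flat) -0.129 F tool [-1.8 -4.8 -6.4]
0.013714577498031573 [-0.61579916  1.0383586   0.13396402]
```

View pics/wrist5.png

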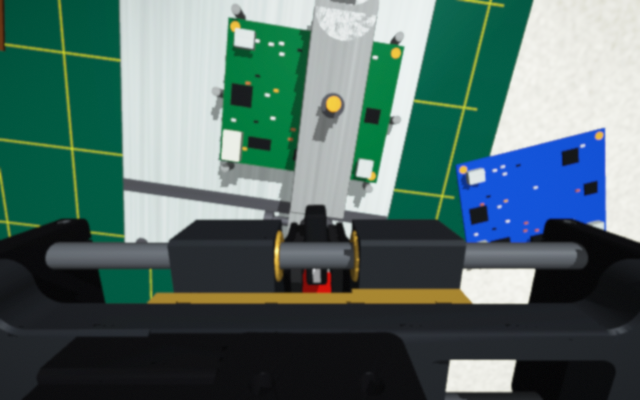

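The wrist view shows the bar between the jaws at (316,225), turned with them, and the strap and board in place. The torque is still at the friction level, so I'll go on to the end stop.

>>> jog_arm(series=[{"jaw": 0,"dx": 0,"dy": 0,"dz": 0,"rx": 0,"ry": 0,"rz": 2},{"jaw": 0,"dx": 0,"dy": 0,"dz": 0,"rx": 0,"ry": 0,"rz": 2},{"jaw": 0,"dx": 0,"dy": 0,"dz": 0,"rx": 0,"ry": 0,"rz": 0}])

```text
time: 21.47
tcp_pos: [0.6593, -0.0256, 0.0738]
ee_rot: [-2.154, -2.286, 0.008]
ft_force: [-5.6, -2.5, 7.1]
gripper_width: 0.0136
gripper_force: 40.0
```

```bash
python3 - <<'E'
from h import *
where(); o=r.get_obs(); print(o["gripper_width"],o["wrist_torque"])
E
```

```text
t 21.47 tcp [ 0.6593 -0.0256  0.0738] yaw 93.4 pivot in tool [0.1514 0.0087] F [-5.6 -2.5  7.1] q [ 0.54  0.57 -0.73  1.57  0.4   1.16 -0.22]
tilt [-0.004 -0.003 -1.   ] theta(flat) -0.059 F tool [-2.2 -5.8 -7.1]
0.01364410711609182 [-0.6662363   1.19965899  0.41556903]
```

Torque jumped to 0.42 N m, so the knob is at its end. I'll open and lift straight up.

>>> jog_arm(series=[{"jaw": 45,"dx": 0,"dy": 0,"dz": 0,"rx": 0,"ry": 0,"rz": 0},{"jaw": 45,"dx": 0,"dy": 0,"dz": 0,"rx": 0,"ry": 0,"rz": 0},{"jaw": 45,"dx": 0,"dy": 0,"dz": 0,"rx": 0,"ry": 0,"rz": 0},{"jaw": 45,"dx": 0,"dy": 0,"dz": 0,"rx": 0,"ry": 0,"rz": 0},{"jaw": 45,"dx": 0,"dy": 0,"dz": -0.005,"rx": 0,"ry": 0,"rz": 0}])

```text
time: 21.88
tcp_pos: [0.6602, -0.0237, 0.0773]
ee_rot: [-2.154, -2.285, 0.002]
ft_force: [-0.4, 0.6, 0.3]
gripper_width: 0.0363
gripper_force: 0.0
```

>>> jog_arm(series=[{"jaw": 45,"dx": 0,"dy": 0,"dz": -0.02,"rx": 0,"ry": 0,"rz": 0},{"jaw": 45,"dx": 0,"dy": 0,"dz": -0.03,"rx": 0,"ry": 0,"rz": 0},{"jaw": 45,"dx": 0,"dy": 0,"dz": -0.03,"rx": 0,"ry": 0,"rz": 0},{"jaw": 45,"dx": -0.04,"dy": 0,"dz": -0.01,"rx": 0,"ry": 0,"rz": 0},{"jaw": 45,"dx": -0.04,"dy": 0,"dz": 0,"rx": 0,"ry": 0,"rz": 0}])

```text
time: 22.3
tcp_pos: [0.6684, -0.0998, 0.174]
ee_rot: [2.143, 2.29, 0.01]
ft_force: [1.4, -0.7, 1.0]
gripper_width: 0.0392
gripper_force: 0.0
```

>>> jog_arm(series=[{"jaw": 45,"dx": -0.03,"dy": -0.03,"dz": 0,"rx": 0,"ry": 0,"rz": 0},{"jaw": 45,"dx": -0.03,"dy": -0.03,"dz": 0,"rx": 0,"ry": 0,"rz": 0},{"jaw": 45,"dx": 0,"dy": 0,"dz": 0,"rx": 0,"ry": 0,"rz": 0},{"jaw": 45,"dx": 0,"dy": 0,"dz": 0,"rx": 0,"ry": 0,"rz": 0}])

```text
time: 22.63
tcp_pos: [0.6087, -0.1701, 0.1686]
ee_rot: [2.163, 2.278, -0.003]
ft_force: [0.4, 0.5, 0.6]
gripper_width: 0.0396
gripper_force: 0.0
```

```bash
python3 - <<'E'
from h import *
where()
for n in ["side","top","wrist"]: f,R,t=pts(n,["strap_seat","stud_axis","knob_grip","board"],1)
cv2.imwrite("pics/wrist6.png",f["pixels"][...,::-1])
E
```

```text
t 22.63 tcp [ 0.6087 -0.1701  0.1686] yaw 93.0 pivot in tool [0.2931 0.0656] F [0.4 0.5 0.6] q [ 0.81  0.42 -0.75  1.56  0.29  1.28  0.07]
tilt [-0.001 -0.002 -1.   ] theta(flat) -0.052 F tool [ 0.5  0.4 -0.6]
side strap_seat 0.66 [ 0.6656 -0.0236  0.0449]
side board 0.9 [ 0.3835  0.1246 -0.0017]
top strap_seat 0.75 [ 0.6622 -0.0243  0.0416]
top stud_axis 0.49 [ 0.6619 -0.0203  0.0488]
top board 0.96 [0.8391 0.0057 0.0028]
wrist strap_seat 0.78 [ 0.659  -0.0233  0.0448]
wrist stud_axis 0.72 [ 0.6635 -0.025   0.0421]
wrist knob_grip 0.94 [ 0.6581 -0.0174  0.0774]
wrist board 0.77 [ 8.316e-01  8.700e-03 -7.000e-04]
```

View pics/wrist6.png

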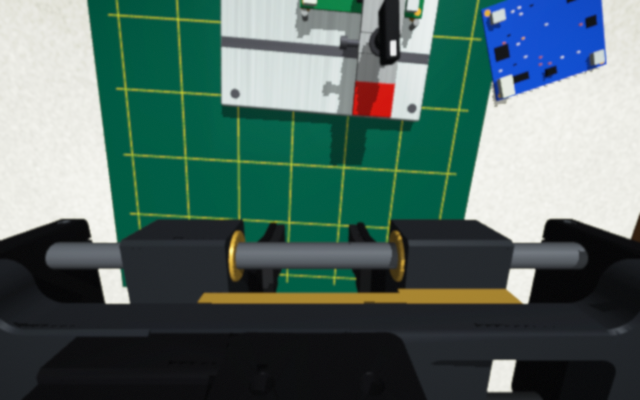

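The wrist view shows the strap still closed (red end at (374,99)), the knob bar lying along the strap at (387,30), and the robot clear. Handing in.

```bash
python3 -c "
from cell import r
print(r.finish_job())"
```

```text
the job is handed in; nothing more can be done
None
```

I closed the strap onto the stud, leaned on it at about 9 N (worked out from an 11 N push at the red end), turned the knob clockwise to its solid end, released it, and handed the job in at about 23 s; the hand-in gave no verdict, and I could not measure whether the released strap still bears on the stud.

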